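Reverse the ratchet of the cell clamp and clamp the optical cell

TASK

The ratchet clamp on the bench is still set to open its jaw. Without opening the jaw, flip the red direction lever over to closing, then make sure by swinging the handle back (clockwise seen from above) right to its stop: it must free-wheel with the jaw staying where it is. Then pump the handle by its black knob until the jaw holds the glass optical cell firmly and upright against the rest block, feeling the push on the knob so that the cell is never crushed, let go, and leave the things around it alone.

Things in the scene. Friction and masses are not known exactly. Their poses are not given: they have to be found in the camera images.
- clamp: bench clamp, fixed: dark steel base plate 96 x 190 x 12 mm with a blue gear head (76 mm square, top 50 mm high) at one end. Origin on the bench under the vertical spindle of the ratchet; x points away from the robot, y from the gear head along the plate to the rest block (the jaw closes towards +y), z up
- spindle (a point): point on the vertical spindle axis in the middle of the top face of the steel ratchet head (76 mm across, 70 mm above the bench); the direction lever's hub, 5 mm high and 32 mm across, lies on it
- handle (a joint): handle angle about the spindle, rad, grows anticlockwise seen from above, stops at -0.65 and +0.65; at 0 it points along the clamp's -x. Lever at closing: anticlockwise closes the jaw, clockwise free-wheels. Lever at opening: clockwise opens the jaw, anticlockwise free-wheels. The ratchet has 36 teeth: up to 0.18 rad of a stroke passes before the jaw starts
- knob_mid (a point): middle of the black knob at the handle's end, 90 mm from the spindle axis; 21 mm thick, upright, 68 to 107 mm above the bench (bar below it: up to 66 mm). It turns freely on its own vertical axis, so it can be held at a fixed yaw while the handle swings. Sideways push to swing it: 1.5 N free-wheeling, 5.3 N driving the jaw, plus 1.1 N for each 10 N of clamping; felt only while it moves
- direction (a joint): angle of the red direction lever relative to the handle, rad, grows anticlockwise seen from above: 0 = opening, 0.9 = closing. It stays where it is left and takes about 1.5 N sideways at the tab to move. It must go right to its end: anywhere between, neither way free-wheels. Pushed on at its end it takes the handle along (over 3 N)
- lever_tab (a point): middle of the upright red thumb tab of the direction lever, 40 mm from the spindle axis on the side opposite the knob; the tab is 9 mm thick (in the direction of its swing), 12 mm wide, 70 to 96 mm above the bench. Seen from the spindle it stands 0.45 rad to the clockwise side of the direction opposite the knob when set to opening and 0.45 rad to the anticlockwise side when set to closing
- jaw (a joint): travel of the aluminium jaw along the clamp's +y, m; 0 at the start, grows as it closes, 10 mm a radian of the driving handle; it meets the loose cell first, and somewhere between 13 and 26 mm presses it home on the rest block. Friction holds it there when the handle is swung back or let go (a clamping above 35 N eases to that)
- jaw_pad: rubber-faced pad on the jaw, 36 x 30 mm, very stiffly sprung (40 N a mm); origin at the back of the 5 mm rubber, 37 mm above the bench, its face to +y. Firm is 20 to 60 N while pushing, 7.5 to 11 N at the moving knob; it eases to at most 35 to 45 N when the knob is let go. The glass breaks above 90 N, 13 to 15 N at the knob
- cell: clear glass optical cell, 13 mm thick (its own x, across the jaws), 30 mm wide, 45 mm tall, standing loose on the base plate 1 to 6 mm before the rest block (fixed aluminium block 44 x 25 x 36 mm with a rubber face, set at a different place each time), top 57 mm above the bench. Origin in the middle of its underside. Not to be touched by the robot
- dropper_bottle: amber dropper bottle, 34 mm across, 102 mm tall, bystander; origin in the middle of its underside
- petri_dish: glass dish, 60 mm across, 13 mm tall, bystander; origin in the middle of its underside
- screwdriver: red-handled screwdriver, 160 mm long, lying on the bench, bystander; origin in the middle of its underside

How it is judged:
On the way, in this order (a step that is already met when the one before it is completed fails the run):
1. the direction lever is over at closing, the jaw still where it was (value of joint direction above 0.7 rad and value of joint jaw below 0.003 m), for 0.2 s.
2. the handle has been swung back clockwise to near its stop (beyond -0.5 rad), lever at closing, the jaw still within 3 mm of its start (all of step 1 and value of joint handle below -0.5 rad), for 0.1 s.
At the end, for the whole second after the job is handed in: The direction lever is at closing (above 0.7 rad), the jaw has closed by more than 8 mm, its pad presses the cell with more than 9 N (so that it bears on the rest block); the cell stands upright (within 0.08 rad) and still (value of joint direction above 0.7 rad and value of joint jaw above 0.008 m and contact force between jaw_pad and cell above 9 N and angle between cell's own z axis and vertical below 0.08 rad and linear speed of cell below 0.01 m/s); the robot touches nothing.
It fails at once if the cell is crushed: the pad presses it with more than 90 N (contact force between jaw_pad and cell above 90 N).
It fails at once if the jaw is opened by more than 3 mm (value of joint jaw below -0.003 m).
It fails at once if the cell is touched by the robot or tipped over (contact force between any of the arm, the fingers and cell above 1 N or angle between cell's own z axis and vertical above 0.5 rad).
It fails at once if the bottle, the dish or the screwdriver is moved by more than 2 cm (distance of any of dropper_bottle, petri_dish, screwdriver from where it was at the start of the episode above 0.02 m).
It also fails if it takes over 67 s, if anything falls off the work surface, if the arm or the gripper's body presses on something with over 40 N, if the wrist force passes 120 N, or if a joint passes its speed limit or range.

ROBOT

A 6-joint arm with a two-finger parallel gripper is mounted at the origin on a cart in front of the work surface, level with it; the furniture and walls round the work are solid. World frame = base frame: x ahead of the robot, y to its left, z up, the work surface at z = 0. Lengths are in m, angles in rad, forces in N, time in s.
With the tool pointing down it reaches from about 0.375 to 0.975 m from the base axis. Payload 3.8 kg.
Tool frame: the origin (TCP) lies on the centre line of the jaws, within the pads' length; the fingertips stand 14 mm ahead of it and the grasp point (between the pads) lies 5 mm behind it; z points along the fingers, y is the line along which they close (so a half turn about z gives the same grasp; the last joint's range is limited). The gripper opens to 85 mm and grips with 20 to 120 N. Pads are 22 mm wide; open, the fingers measure 114 mm over their backs; the gripper's body (76 mm by 85 mm) begins 54 mm behind the grasp point. The pads swing forward as they close: fully open they stand 13 mm farther back than shut.
Start: joints at [1.21, 0.264, 1.604, -0, 1.274, -0.037], TCP at [0.215, 0.64, 0.245] pointing down, gripper open.
Joint ranges: [-2.63, 2.63], [-0.94, 2.18], [0.31, 2.57], [-1.31, 4.45], [0, 2.66], [-2.55, 2.55]. Speed limits (rad/s): [2.57, 2.57, 3.14, 3.14, 3.14, 3.14].

INTERFACE

Orientations are given as a rotation vector (axis times angle).
In Python, from workcell import bot, eyes, spot_in gives the robot as it stands.
- The arm moves only by the tool carry_out, never from a script. Its argument "series" is text: rows parted by semicolons, each of 4 numbers parted by spaces: the shift along the world's x, y, z in m, then the turn about the world's z in degrees. In form: tx ty tz roll; .... A call has 1 to 20 rows; each row shifts and turns the commanded pose from where the row before left it; what a row does not reach is not made up. A row lasts 1/8 s, in which the tool goes at most 62.5 mm and 10.7 degrees, less where a joint would pass 70% of its speed; a pose out of reach is approached as far as the arm can. A call is refused whole if a number of a shift passes 0.0625 or a number of a turn 10.7, either way. A call with a gripper value outside its range is refused whole. "jaw" is the gripper command: -1 is shut, 1 is fully open, values between are in proportion, set as the call begins (left out, the last holds). The fingers move at their own pace and stop on an object; "grip_force" is the grip in N (left out, the last holds). Time passes only in rows, so rows that do not move let the fingers close. It gives the time, the measured TCP pose, the force, the opening and the grip force at its end, in the units of the state.
- bot.read_state(): the state, without advancing time (a new reading comes with each control period).
- eyes.read_camera(name): name is "side" or "top"; returns (picture, depth): 400x640x3 uint8, blue, green, red; 400x640 float32, m along the optical axis (not along the pixel's ray), 0 where there is no reading.
- eyes.get_calibration(name): a dict with "K" (3x3 intrinsics, pixels), "distortion" ([k1, k2, p1, p2, k3] as OpenCV has them; the pictures are not rectified), "position" and "rotation" of the camera in the world. Camera axes: x right, y down, z forward; pixel columns grow to the right and rows downward; lengths in m; the calibration is good to about 2 mm. A picture is of the moment at which its call begins. get_calibration takes no time and is no camera call.
- bot.finish_job(): hands the job in; it is judged then, once.
Trained networks look in the newest picture that a camera, given by its name, has taken for a name from the list of things; names that differ only in an ending like _2 or _b are one class to them, and where a whole thing is asked for, a point or a joint stands for the part that bears it (a point fixed in the world has none). Each returns a list of dicts, best first, with "score" (0 to 1); they miss things now and then, are a little off and sometimes report something else, mostly with a low value. They report only what shows in the picture. A call takes as long as a camera call.
- spot_in(camera, target): "rect" ([centre column, centre row, width, height] in pixels, round what is visible of it).
The state is a dict: "time": time; "q": joint angles; "joint_vel": joint speeds; "joint_torque": joint torques, N m; "tool_pos": TCP position; "tcp_rot": TCP orientation; "wrist_force": force on the tool from outside, world axes, zero at the start; "torque": the same for the moment, N m; "width": opening from 0.0 (shut) to 1.0 (fully open); "grip_force": force on a finger pad.
Only numpy, scipy, OpenCV 4.12 (cv2) and the standard library are available. Lean on these libraries where they do the work, as an engineer would, in place of code of your own. Each camera call takes 0.05 s, during which the arm holds its last target. There are 200 camera calls.

## Working session

There is one attempt and no reset: what is moved stays moved. The work goes in short steps, Python scripts to look and compute and a tool call to move; the robot and the scene stay as the last step left them, time stands still between calls to the robot, and variables do not carry over. Pictures are saved under pics/ and viewed, at most 10 in all, crops included, and the job is handed in when it is done.

Besides the shell and the picture viewer there is one more tool, called after "Request:" by a JSON object that holds its "op" and its "data", one argument or row to a line. carry_out: Moves the arm, as the interface text tells. Its arguments: {"type":"object","properties":{"series":{"type":"string"},"jaw":{"type":"number"},"grip_force":{"type":"number"}},"required":["series"]}

```bash
mkdir -p pics
cat > h.py <<'E'
import numpy as np, cv2
from workcell import bot, eyes, spot_in
def ray(cam,u,v):
    c=eyes.get_calibration(cam);K=np.array(c["K"]);D=np.array(c["distortion"],float)
    p=cv2.undistortPoints(np.array([[[u,v]]],float),K,D)[0,0]
    return np.array(c["position"]),np.array(c["rotation"])@np.array([p[0],p[1],1.])
def atz(cam,u,v,z):
    o,d=ray(cam,u,v);return o+d*(z-o[2])/d[2]
def proj(cam,P):
    c=eyes.get_calibration(cam);R=np.array(c["rotation"]);o=np.array(c["position"])
    return cv2.projectPoints((R.T@(np.atleast_2d(P)-o).T).T.copy(),np.zeros(3),np.zeros(3),np.array(c["K"]),np.array(c["distortion"],float))[0][:,0]
E
python3 - <<'E'
from h import *
for n in("top","side"):
    im,d=eyes.read_camera(n);cv2.imwrite(f"pics/{n}0.png",im);np.save(f"pics/{n}0d.npy",d)
    c=eyes.get_calibration(n);print(n,c["position"],np.round(c["rotation"],2).tolist(),c["K"][0][0])
    for t in("clamp","knob_mid","lever_tab","spindle","cell","jaw_pad","dropper_bottle","petri_dish","screwdriver"):
        print(t,[(np.round(r["rect"]).tolist(),round(r["score"],2)) for r in spot_in(n,t)[:2]])
print(bot.read_state())
E
```

```text
top [0.45300677 0.01580924 1.09375231] [-2.15, 2.2, -0.09] 410.3465338742686
clamp [([322.0, 185.0, 81.0, 54.0], 0.85)]
knob_mid []
lever_tab [([338.0, 173.0, 8.0, 24.0], 0.47)]
spindle [([345.0, 186.0, 40.0, 54.0], 0.61)]
cell [([304.0, 191.0, 6.0, 12.0], 0.57)]
jaw_pad [([315.0, 187.0, 6.0, 12.0], 0.4)]
dropper_bottle [([210.0, 193.0, 16.0, 10.0], 0.78)]
petri_dish [([223.0, 248.0, 22.0, 24.0], 0.77)]
screwdriver [([432.0, 216.0, 30.0, 10.0], 0.84)]
side [ 0.50999409 -0.70672058  0.64835356] [-2.23, 0.02, -0.02] 402.2204893799648
clamp [([337.0, 221.0, 66.0, 58.0], 0.72)]
knob_mid [([310.0, 222.0, 11.0, 19.0], 0.72)]
lever_tab [([352.0, 211.0, 26.0, 17.0], 0.77)]
spindle [([336.0, 220.0, 62.0, 34.0], 0.89)]
cell [([330.0, 201.0, 20.0, 21.0], 0.55)]
jaw_pad []
dropper_bottle [([328.0, 149.0, 6.0, 34.0], 0.84)]
petri_dish [([277.0, 162.0, 21.0, 15.0], 0.82)]
screwdriver [([293.0, 312.0, 10.0, 22.0], 0.64)]
{'time': 1.0, 'q': array([ 1.21013982e+00,  2.63876853e-01,  1.60399082e+00, -1.21089958e-05,
        1.27369666e+00, -3.69105005e-02]), 'joint_vel': array([ 1.92799669e-04, -2.72112387e-04, -4.77969619e-04,  8.89836110e-04,
        4.95644205e-04,  2.31806054e-06]), 'joint_torque': array([ 8.13214967e-06, -5.15064812e+01, -3.67747307e+01,  7.31583532e-05,
        4.77546273e-04, -7.21210228e-06]), 'tool_pos': array([0.21474349, 0.63993054, 0.2453003 ]), 'tcp_rot': array([5.06312849e-01, 3.10050726e+00, 4.00148304e-05]), 'wrist_force': array([0.06790614, 0.38988752, 0.17551143]), 'torque': array([-0.06003399, -0.00664173,  0.04271847]), 'grip_force': 0.0, 'width': 1.0000888690020828}
```

```bash
sed -i 's/np.array(c\["rotation"\])/cv2.Rodrigues(np.array(c["rotation"],float))[0]/' h.py
python3 - <<'E'
from h import *
a=cv2.imread("pics/top0.png")[140:240,270:400];b=cv2.imread("pics/side0.png")[170:270,275:405]
cv2.imwrite("pics/c0.png",np.vstack([cv2.resize(a,None,fx=4,fy=4)[50:350],cv2.resize(b,None,fx=4,fy=4)[50:350]]) if 0 else np.hstack([cv2.resize(a,(400,308),interpolation=2),cv2.resize(b,(400,308),interpolation=2)]))
print("spindle",atz("top",345,186,.07),"tab top",atz("top",338,173,.083),"tab side",atz("side",352,211,.083))
print("knob side",atz("side",310,222,.09),"cell top",atz("top",304,191,.057),"bot",atz("side",328,149,.05),atz("top",210,193,.1),"petri",atz("top",223,248,0.01),"screw",atz("top",432,216,.01))
E
```

```text
spindle [ 0.57600828 -0.02943562  0.07      ] tab top [ 0.6074013  -0.01232639  0.083     ] tab side [ 0.61372567 -0.01717448  0.083     ]
knob side [ 0.51986748 -0.06158244  0.09      ] cell top [0.56718521 0.07451318 0.057     ] bot [0.5770909  0.30802637 0.05      ] [0.56300952 0.30334824 0.1       ] petri [0.42587049 0.29457196 0.01      ] screw [ 0.49785164 -0.26143492  0.01      ]
```

View pics/c0.png

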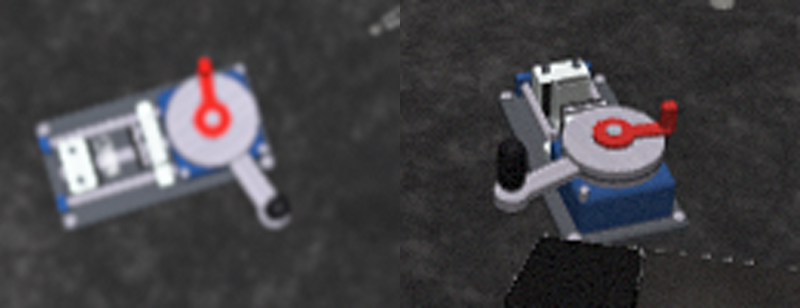

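The picture (top half left, side half right) shows spindle at top px ≈(339,179), knob ≈(360,207), tab ≈(336,161); side: spindle ≈(345,212), knob ≈(311,222), tab ≈(362,208).

Run:
```python
from h import *
im=cv2.imread("pics/top0.png");s=cv2.imread("pics/side0.png")
def red(i):
    i=i.astype(int);return (i[...,2]>120)&(i[...,1]<90)&(i[...,0]<90)
m=red(im);m[:140]=0;m[240:]=0;m[:,:300]=0;m[:,380:]=0
v,u=np.nonzero(m);print("red top",len(u),u.min(),u.max(),v.min(),v.max())
S=atz("top",338.9,178.7,.074);K=atz("top",360,206.6,.105);T=atz("top",336.3,161.2,.096)
Ss=atz("side",275+(615-400)/3.077,170+130/3.08,.075);Ks=atz("side",275+(512-400)/3.077,170+150/3.08,.105);Kb=atz("side",275+112/3.077,170+185/3.08,.07);Ts=atz("side",275+(669-400)/3.077,170+105/3.08,.095)
for n,p in(("S",S),("Ss",Ss),("K",K),("Ks",Ks),("Kb",Kb),("T",T),("Ts",Ts)):print(n,np.round(p,4),"r",np.round(np.hypot(*(p-S)[:2]),4),"ang",np.round(np.arctan2(*(p-S)[1::-1]),3))
# plate corners from crop
for a in((45,130),(70,222),(265,162),(238,70)):print(np.round(atz("top",270+a[0]/3.077,140+a[1]/3.08,.016),4))
```

```text
red top 114 334 343 158 183
S [ 0.5943 -0.0145  0.074 ] r 0.0 ang 0.0
Ss [ 0.5988 -0.0115  0.075 ] r 0.0054 ang 0.579
K [ 0.5209 -0.0628  0.105 ] r 0.0879 ang -2.559
Ks [ 0.5227 -0.0685  0.105 ] r 0.0897 ang -2.496
Kb [ 0.5229 -0.0649  0.07  ] r 0.0874 ang -2.527
T [ 0.6349 -0.0085  0.096 ] r 0.041 ang 0.145
Ts [ 0.637  -0.0078  0.095 ] r 0.0432 ang 0.154
[0.5963 0.1278 0.016 ]
[0.5166 0.1075 0.016 ]
[ 0.5643 -0.0607  0.016 ]
[ 0.6447 -0.0398  0.016 ]
```

Request:
{"op": "carry_out", "data": {
  "series": "0.028 -0.0432 0 1.8;0.028 -0.0432 0 1.8;0.028 -0.0432 0 1.8;0.028 -0.0432 0 1.8;0.028 -0.0432 0 1.8;0.028 -0.0432 0 1.8;0.028 -0.0432 0 1.8;0.028 -0.0432 0 1.8;0.028 -0.0432 0 1.8;0.028 -0.0432 0 1.8;0.028 -0.0432 0 1.8;0.028 -0.0432 0 1.8;0.028 -0.0432 0 1.8;0.028 -0.0432 0 1.8;0.028 -0.0432 0 1.8;0 0 0 0;0 0 0 0",
  "jaw": -0.3
}}

```text
time: 3.12
tool_pos: [0.6345, -0.008, 0.245]
tcp_rot: [0.23, -3.132, -0.001]
wrist_force: [0.7, 1.0, -0.6]
width: 0.351
grip_force: 0.0
```

Request:
{"op": "carry_out", "data": {
  "series": "0 0 -0.04 0;0 0 -0.04 0;0 0 -0.04 0;0 0 0 0"
}}

```text
time: 3.62
tool_pos: [0.6307, -0.0064, 0.1213]
tcp_rot: [0.233, -3.124, -0.002]
wrist_force: [-0.7, -0.2, 0.0]
width: 0.348
grip_force: 0.0
```

Run:
```python
from h import *
a,_=eyes.read_camera("top");b,_=eyes.read_camera("side")
cv2.imwrite("pics/c1.png",np.hstack([cv2.resize(a[140:240,270:400],(400,308),interpolation=2),cv2.resize(b[150:250,275:405],(400,308),interpolation=2)]))
```

```text
(no output)
```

View pics/c1.png

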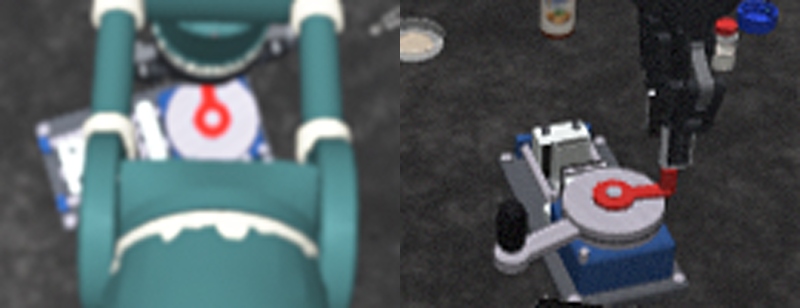

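The side half shows the near finger at ≈(677,160) directly in line above the tab (669,180), so the straddle is aligned.

Request:
{"op": "carry_out", "data": {
  "series": "0.001 0 -0.016 0;0 0 -0.016 0;0 0 0 0;0 0 0 0"
}}

```text
time: 4.22
tool_pos: [0.6357, -0.0082, 0.0931]
tcp_rot: [0.231, -3.133, -0.0]
wrist_force: [-0.2, 0.5, 0.2]
width: 0.352
grip_force: 0.0
```

Request:
{"op": "carry_out", "data": {
  "series": "-0.001 0.0055 0 0;-0.001 0.0055 0 0;-0.002 0.0036 0 5.7;-0.002 0.0036 0 5.7;-0.0027 0.0032 0 5.7;-0.0027 0.0032 0 5.7;-0.0033 0.0026 0 5.7;-0.0033 0.0026 0 5.7;-0.0037 0.0018 0 5.7;-0.0037 0.0018 0 5.7;0 0 0 0"
}}

```text
time: 5.6
tool_pos: [0.6105, 0.0258, 0.0938]
tcp_rot: [-1.426, 2.798, -0.0]
wrist_force: [-0.9, 0.3, 0.5]
width: 0.354
grip_force: 0.0
```

Request:
{"op": "carry_out", "data": {
  "series": "-0.002 0.0007 0 2.9;-0.002 0.0007 0 2.9"
}}

```text
time: 5.85
tool_pos: [0.607, 0.0356, 0.0935]
tcp_rot: [1.537, -2.729, 0.035]
wrist_force: [1.2, -3.2, -0.3]
width: 0.351
grip_force: 1.2
```

Request:
{"op": "carry_out", "data": {
  "series": "-0.0018 0.0008 0 0;-0.0018 0.0008 0 0"
}}

```text
time: 6.1
tool_pos: [0.6052, 0.038, 0.0937]
tcp_rot: [1.54, -2.733, 0.037]
wrist_force: [9.7, -5.8, -6.2]
width: 0.35
grip_force: 5.4
```

Run:
```python
from h import *
b,_=eyes.read_camera("side")
cv2.imwrite("pics/c2.png",cv2.resize(b[170:250,285:391],None,fx=5,fy=5,interpolation=2))
```

```text
(no output)
```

View pics/c2.png

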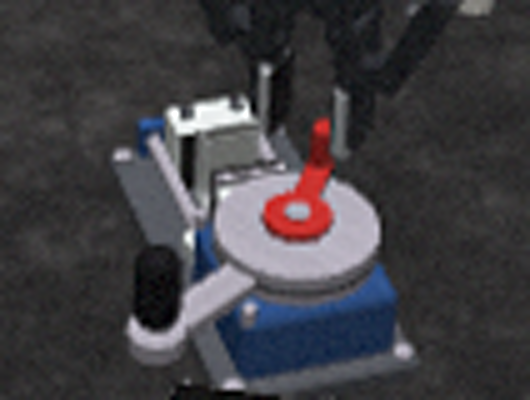

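Run:
```python
from h import *
s=bot.read_state();print(s['q'],s['tool_pos'],s['wrist_force'])
S=np.array([.5955,-.0135])
for n,c,z in(("tabtop",(322,123),.096),("tabmid",(321,145),.085),("K",(160,255),.105),("Kb",(155,318),.07),("S",(298,211),.075)):
    p=atz("side",285+c[0]/5,170+c[1]/5,z)[:2];d=p-S;print(n,p.round(4),np.hypot(*d).round(4),np.arctan2(d[1],d[0]).round(3))
```

```text
[ 0.03417447  0.26778657  1.89738917 -0.02761315  0.96952743 -2.54725881] [0.60519713 0.03800296 0.0937177 ] [ 7.47981181 -3.12581478 -4.22050352]
tabtop [0.611  0.0261] 0.0426 1.197
tabmid [0.6111 0.0239] 0.0405 1.177
K [ 0.5341 -0.0759] 0.0875 -2.348
Kb [ 0.5325 -0.0761] 0.0889 -2.359
S [ 0.5982 -0.0115] 0.0033 0.643
```

Request:
{"op": "carry_out", "data": {
  "series": "0.003 -0.002 0 0;0.004 -0.003 0 -5;0 0 0.03 0;0 0 0.03 -5;-0.02 -0.028 0 -9;-0.02 -0.028 0 -9;-0.02 -0.028 0 -9;-0.0185 -0.026 0 -7;0 0 0 0;0 0 0 0"
}}

```text
time: 7.4
tool_pos: [0.531, -0.076, 0.153]
tcp_rot: [0.404, -3.099, 0.021]
wrist_force: [-0.0, -0.1, -0.3]
width: 0.353
grip_force: 0.0
```

Run:
```python
from h import *
b,_=eyes.read_camera("side")
s=bot.read_state();print(s['q'],s['tool_pos'],s['tcp_rot'])
for t in("knob_mid","lever_tab"):print([(r["rect"],r["score"]) for r in spot_in("side",t)[:1]])
cv2.imwrite("pics/c3.png",cv2.resize(b[160:250,275:395],None,fx=5,fy=5,interpolation=2))
```

```text
[-0.17701402  0.08805219  1.98759586 -0.02014307  1.07684574 -1.99781489] [ 0.53126518 -0.07575263  0.15310482] [ 0.40467711 -3.09954728  0.02131951]
[([317.8, 229.2, 10.9, 18.6], 0.66)]
[([346.7, 207.0, 16.2, 23.2], 0.77)]
```

View pics/c3.png

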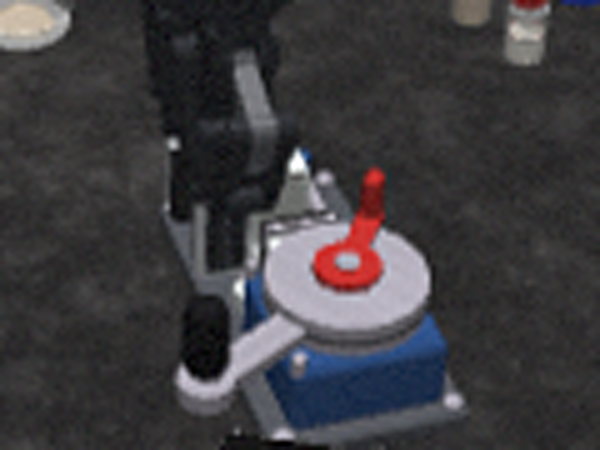

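Run:
```python
from h import *
for P in((.531,-.076,.139),(.531,-.076,.105),(.5333,-.076,.105)):print(P,(proj("side",np.array(P))[0]-[275,160])*5)
for u,v,z in((205,305,.105),(203,372,.07)):print(atz("side",275+u/5,160+v/5,z))
print(atz("side",317.8,229.2,.0875))
```

```text
(0.531, -0.076, 0.139) [203.41205319 241.21467007]
(0.531, -0.076, 0.105) [202.46986463 305.1996733 ]
(0.5333, -0.076, 0.105) [208.0297977  305.16295391]
[ 0.53204948 -0.07588422  0.105     ]
[ 0.53155343 -0.07862841  0.07      ]
[ 0.53586509 -0.08174592  0.0875    ]
```

The picture shows the fingers right over the knob (205,330) and the lever tab (372,195) at closing.

Request:
{"op": "carry_out", "data": {
  "series": "0.0005 -0.001 0 0;0 0 0 0;0 0 -0.03 0;0 0 -0.03 0;0 0 0 0",
  "jaw": 0.1
}}

```text
time: 8.18
tool_pos: [0.5289, -0.0767, 0.0904]
tcp_rot: [0.403, -3.094, 0.019]
wrist_force: [-0.3, 0.0, -0.0]
width: 0.55
grip_force: 0.0
```

Request:
{"op": "carry_out", "data": {
  "series": "0 0 0 0;0 0 0 0;0 0 0 0",
  "jaw": -1,
  "grip_force": 20
}}

```text
time: 8.55
tool_pos: [0.5323, -0.0768, 0.0944]
tcp_rot: [0.403, -3.102, 0.021]
wrist_force: [-0.9, 4.4, 3.4]
width: 0.233
grip_force: 21.3
```

```bash
cat >> h.py <<'E'
def arc(a0,a1,n,S=(.5965,-.013),r=.09):
    a=np.linspace(a0,a1,n+1);p=np.c_[S[0]+r*np.cos(a),S[1]+r*np.sin(a)].round(4)
    print(";".join("%g %g 0 0"%tuple(x) for x in np.diff(p,axis=0).round(4)))
E
python3 -c "
from h import *
arc(-2.36,-3.42,12)"
```

```text
-0.0053 0.0059 0 0;-0.0048 0.0063 0 0;-0.0043 0.0067 0 0;-0.0036 0.0071 0 0;-0.003 0.0074 0 0;-0.0023 0.0076 0 0;-0.0016 0.0078 0 0;-0.0009 0.0079 0 0;-0.0003 0.0079 0 0;0.0005 0.0079 0 0;0.0011 0.0079 0 0;0.0019 0.0077 0 0
```

Request:
{"op": "carry_out", "data": {
  "series": "-0.0053 0.0059 0 0;-0.0048 0.0063 0 0;-0.0043 0.0067 0 0;-0.0036 0.0071 0 0;-0.003 0.0074 0 0;-0.0023 0.0076 0 0"
}}

```text
time: 9.3
tool_pos: [0.5085, -0.0366, 0.0943]
tcp_rot: [0.405, -3.101, 0.025]
wrist_force: [0.5, -1.0, 7.9]
width: 0.236
grip_force: 21.7
```

Request:
{"op": "carry_out", "data": {
  "series": "-0.0016 0.0078 0.001 0;-0.0009 0.0079 0.001 0;-0.0003 0.0079 0 0;0.0005 0.0079 0 0;0.0011 0.0079 0 0;0.0019 0.0077 0 0;0 0 0 0"
}}

```text
time: 10.18
tool_pos: [0.5084, 0.0118, 0.0945]
tcp_rot: [0.404, -3.098, 0.02]
wrist_force: [1.1, 1.0, -5.9]
width: 0.234
grip_force: 20.6
```

Request:
{"op": "carry_out", "data": {
  "series": "0.0012 0.0038 0 0;0.0013 0.0038 0 0;0 0 0 0"
}}

```text
time: 10.55
tool_pos: [0.5107, 0.0187, 0.0945]
tcp_rot: [0.403, -3.098, 0.021]
wrist_force: [-1.0, 0.7, -4.5]
width: 0.233
grip_force: 20.5
```

Request:
{"op": "carry_out", "data": {
  "series": "0.0008 0.0023 0 0;0.0008 0.0023 0 0;0 0 0 0"
}}

```text
time: 10.92
tool_pos: [0.5116, 0.0213, 0.0945]
tcp_rot: [0.405, -3.096, 0.027]
wrist_force: [-3.2, -7.8, -3.6]
width: 0.232
grip_force: 20.8
```

```bash
python3 -c "
from h import *
arc(-3.54,-2.54,11);arc(-2.54,-2.25,6)"
```

```text
-0.0028 -0.0077 0 0;-0.0021 -0.0079 0 0;-0.0014 -0.008 0 0;-0.0006 -0.0082 0 0;0 -0.0081 0 0;0.0009 -0.0082 0 0;0.0015 -0.008 0 0;0.0023 -0.0079 0 0;0.003 -0.0076 0 0;0.0037 -0.0073 0 0;0.0043 -0.0069 0 0
0.0025 -0.0036 0 0;0.0028 -0.0034 0 0;0.0028 -0.0032 0 0;0.0031 -0.0031 0 0;0.0031 -0.003 0 0;0.0034 -0.0028 0 0
```

Request:
{"op": "carry_out", "data": {
  "series": "-0.0028 -0.0077 0 0;-0.0021 -0.0079 0 0;-0.0014 -0.008 0 0;-0.0006 -0.0082 0 0;0 -0.0081 0 0;0.0009 -0.0082 0 0"
}}

```text
time: 11.68
tool_pos: [0.506, -0.0245, 0.0945]
tcp_rot: [0.402, -3.098, 0.018]
wrist_force: [-0.2, 6.2, -6.3]
width: 0.234
grip_force: 20.5
```

Request:
{"op": "carry_out", "data": {
  "series": "0.0015 -0.008 0 0;0.0023 -0.0079 0 0;0.003 -0.0076 0 0;0.0037 -0.0073 0 0;0.0043 -0.0069 0 0"
}}

```text
time: 12.3
tool_pos: [0.5204, -0.0623, 0.0945]
tcp_rot: [0.402, -3.097, 0.018]
wrist_force: [-3.1, 4.3, -3.8]
width: 0.235
grip_force: 20.7
```

Request:
{"op": "carry_out", "data": {
  "series": "0.0025 -0.0036 0 0;0.0028 -0.0034 0 0;0.0028 -0.0032 0 0"
}}

```text
time: 12.68
tool_pos: [0.5285, -0.0726, 0.0945]
tcp_rot: [0.403, -3.097, 0.019]
wrist_force: [-2.6, 3.6, -3.7]
width: 0.235
grip_force: 20.7
```

Request:
{"op": "carry_out", "data": {
  "series": "0.0031 -0.0031 0 0;0.0031 -0.003 0 0;0.0015 -0.0014 0 0"
}}

```text
time: 13.05
tool_pos: [0.5363, -0.0803, 0.0945]
tcp_rot: [0.403, -3.097, 0.02]
wrist_force: [-2.9, 3.4, -3.4]
width: 0.233
grip_force: 20.7
```

```bash
python3 -c "
from h import *
arc(-2.27,-3.54,14);arc(-3.54,-2.26,24)"
```

```text
-0.006 0.0055 0 0;-0.0055 0.0061 0 0;-0.0049 0.0065 0 0;-0.0043 0.007 0 0;-0.0037 0.0073 0 0;-0.0029 0.0076 0 0;-0.0023 0.0078 0 0;-0.0015 0.008 0 0;-0.0009 0.0081 0 0;0 0.0082 0 0;0.0006 0.0081 0 0;0.0014 0.0081 0 0;0.0021 0.0079 0 0;0.0028 0.0076 0 0
-0.0017 -0.0045 0 0;-0.0015 -0.0045 0 0;-0.0013 -0.0046 0 0;-0.001 -0.0047 0 0;-0.0007 -0.0048 0 0;-0.0005 -0.0048 0 0;-0.0003 -0.0047 0 0;0 -0.0048 0 0;0.0003 -0.0048 0 0;0.0005 -0.0048 0 0;0.0008 -0.0047 0 0;0.001 -0.0047 0 0;0.0013 -0.0047 0 0;0.0015 -0.0045 0 0;0.0018 -0.0045 0 0;0.002 -0.0043 0 0;0.0022 -0.0043 0 0;0.0024 -0.0041 0 0;0.0027 -0.004 0 0;0.0029 -0.0039 0 0;0.003 -0.0037 0 0;0.0033 -0.0035 0 0;0.0034 -0.0033 0 0;0.0037 -0.0032 0 0
```

Request:
{"op": "carry_out", "data": {
  "series": "-0.006 0.0055 0 0;-0.0055 0.0061 0 0;-0.0049 0.0065 0 0;-0.0043 0.007 0 0;-0.0037 0.0073 0 0;-0.0029 0.0076 0 0;-0.0023 0.0078 0 0;-0.0015 0.008 0 0;-0.0009 0.0081 0 0;0 0.0082 0 0;0.0006 0.0081 0 0;0.0014 0.0081 0 0;0.0021 0.0079 0 0;0.0028 0.0076 0 0;0 0 0 0"
}}

```text
time: 14.92
tool_pos: [0.5117, 0.0215, 0.0948]
tcp_rot: [0.406, -3.096, 0.029]
wrist_force: [-1.1, -11.4, -13.7]
width: 0.235
grip_force: 20.6
```

Request:
{"op": "carry_out", "data": {
  "series": "-0.0017 -0.0045 0 0;-0.0015 -0.0045 0 0;-0.0013 -0.0046 0 0"
}}

```text
time: 15.3
tool_pos: [0.5079, 0.0098, 0.0949]
tcp_rot: [0.404, -3.1, 0.021]
wrist_force: [1.9, 1.5, -17.1]
width: 0.231
grip_force: 20.3
```

Request:
{"op": "carry_out", "data": {
  "series": "-0.001 -0.0047 -0.001 0;-0.0007 -0.0048 -0.0005 0"
}}

```text
time: 15.55
tool_pos: [0.5063, 0.0009, 0.0947]
tcp_rot: [0.402, -3.1, 0.019]
wrist_force: [-4.2, 6.7, -3.7]
width: 0.229
grip_force: 21.5
```

Request:
{"op": "carry_out", "data": {
  "series": "-0.0005 -0.0048 0 0;-0.0003 -0.0047 0 0"
}}

```text
time: 15.8
tool_pos: [0.5054, -0.0086, 0.0947]
tcp_rot: [0.403, -3.1, 0.019]
wrist_force: [-2.0, 6.1, -5.8]
width: 0.236
grip_force: 21.3
```

Request:
{"op": "carry_out", "data": {
  "series": "0 -0.0048 0 0;0.0003 -0.0048 0 0"
}}

```text
time: 16.05
tool_pos: [0.5055, -0.0183, 0.0948]
tcp_rot: [0.403, -3.099, 0.019]
wrist_force: [-3.7, 4.4, -5.0]
width: 0.233
grip_force: 21.4
```

Request:
{"op": "carry_out", "data": {
  "series": "0.0005 -0.0048 0 0;0.0008 -0.0047 0 0"
}}

```text
time: 16.3
tool_pos: [0.5067, -0.0279, 0.0947]
tcp_rot: [0.403, -3.099, 0.02]
wrist_force: [-3.9, 4.6, -4.3]
width: 0.234
grip_force: 21.4
```

Request:
{"op": "carry_out", "data": {
  "series": "0.001 -0.0047 0 0;0.0013 -0.0047 0 0"
}}

```text
time: 16.55
tool_pos: [0.5089, -0.0374, 0.0947]
tcp_rot: [0.403, -3.099, 0.02]
wrist_force: [-4.3, 4.2, -4.8]
width: 0.231
grip_force: 21.4
```

Request:
{"op": "carry_out", "data": {
  "series": "0.0015 -0.0045 0 0;0.0018 -0.0045 0 0"
}}

```text
time: 16.8
tool_pos: [0.5121, -0.0465, 0.0947]
tcp_rot: [0.403, -3.098, 0.02]
wrist_force: [-5.1, 4.1, -5.1]
width: 0.231
grip_force: 21.4
```

Request:
{"op": "carry_out", "data": {
  "series": "0.002 -0.0043 0 0;0.0022 -0.0043 0 0"
}}

```text
time: 17.05
tool_pos: [0.5163, -0.0552, 0.0947]
tcp_rot: [0.403, -3.098, 0.02]
wrist_force: [-4.7, 3.0, -4.2]
width: 0.236
grip_force: 21.4
```

Request:
{"op": "carry_out", "data": {
  "series": "0.0024 -0.0041 0 0;0.0027 -0.004 0 0"
}}

```text
time: 17.3
tool_pos: [0.5214, -0.0634, 0.0947]
tcp_rot: [0.403, -3.098, 0.021]
wrist_force: [-4.9, 4.1, -4.4]
width: 0.232
grip_force: 21.5
```

Request:
{"op": "carry_out", "data": {
  "series": "0.0029 -0.0039 0 0;0.0015 -0.0019 0 0"
}}

```text
time: 17.55
tool_pos: [0.5258, -0.0694, 0.0947]
tcp_rot: [0.403, -3.098, 0.021]
wrist_force: [-5.0, 3.3, -4.3]
width: 0.236
grip_force: 21.5
```

Request:
{"op": "carry_out", "data": {
  "series": "0.0015 -0.0018 0 0;0.0033 -0.0035 0 0;0.0015 -0.0016 0 0"
}}

```text
time: 17.92
tool_pos: [0.532, -0.0761, 0.0947]
tcp_rot: [0.403, -3.098, 0.02]
wrist_force: [-6.5, 4.1, -4.3]
width: 0.236
grip_force: 21.5
```

Request:
{"op": "carry_out", "data": {
  "series": "0.0014 -0.0014 0 0;0.0014 -0.0013 0 0"
}}

```text
time: 18.18
tool_pos: [0.5344, -0.0785, 0.0947]
tcp_rot: [0.403, -3.097, 0.019]
wrist_force: [-6.6, 4.4, -2.8]
width: 0.233
grip_force: 21.6
```

Request:
{"op": "carry_out", "data": {
  "series": "0.0015 -0.0013 0 0;0.0015 -0.0013 0 0"
}}

```text
time: 18.42
tool_pos: [0.5371, -0.0808, 0.0947]
tcp_rot: [0.403, -3.097, 0.019]
wrist_force: [-6.2, 6.5, -1.3]
width: 0.234
grip_force: 21.7
```

Request:
{"op": "carry_out", "data": {
  "series": "0.0015 -0.0013 0 0;0.0008 -0.0007 0 0"
}}

```text
time: 18.68
tool_pos: [0.5392, -0.0826, 0.0947]
tcp_rot: [0.402, -3.096, 0.018]
wrist_force: [-6.6, 6.1, -1.4]
width: 0.233
grip_force: 21.8
```

```bash
python3 -c "
from h import *
arc(-2.255,-2.695,6);arc(-2.695,-2.375,8)"
```

```text
-0.0049 0.0043 0 0;-0.0047 0.0047 0 0;-0.0042 0.0051 0 0;-0.0039 0.0053 0 0;-0.0035 0.0056 0 0;-0.0031 0.0058 0 0
0.0016 -0.0032 0 0;0.0018 -0.0031 0 0;0.0019 -0.0031 0 0;0.002 -0.003 0 0;0.0021 -0.0029 0 0;0.0022 -0.0029 0 0;0.0023 -0.0027 0 0;0.0025 -0.0026 0 0
```

Request:
{"op": "carry_out", "data": {
  "series": "-0.0049 0.0043 0 0;-0.0047 0.0047 0 0;-0.0042 0.0051 0 0;-0.0039 0.0053 0 0;-0.0035 0.0056 0 0;-0.0031 0.0058 0 0"
}}

```text
time: 19.42
tool_pos: [0.5157, -0.0537, 0.0947]
tcp_rot: [0.404, -3.098, 0.025]
wrist_force: [-5.5, -3.7, 0.3]
width: 0.234
grip_force: 21.9
```

Request:
{"op": "carry_out", "data": {
  "series": "0.0016 -0.0032 0 0"
}}

```text
time: 19.55
tool_pos: [0.5167, -0.0558, 0.0946]
tcp_rot: [0.404, -3.097, 0.022]
wrist_force: [-6.8, 1.3, 1.8]
width: 0.234
grip_force: 22.0
```

Request:
{"op": "carry_out", "data": {
  "series": "0.0018 -0.0031 0 0"
}}

```text
time: 19.68
tool_pos: [0.5179, -0.0578, 0.0946]
tcp_rot: [0.402, -3.096, 0.018]
wrist_force: [-10.8, 5.1, 5.0]
width: 0.237
grip_force: 22.3
```

Request:
{"op": "carry_out", "data": {
  "series": "0.0019 -0.0031 0 0"
}}

```text
time: 19.8
tool_pos: [0.5196, -0.0606, 0.0946]
tcp_rot: [0.402, -3.095, 0.017]
wrist_force: [-10.6, 5.5, 4.5]
width: 0.239
grip_force: 22.3
```

The re-pump shows ≈10 N tangentially at the moving knob, so the clamp is firm. Let go.

Request:
{"op": "carry_out", "data": {
  "series": "-0.001 0.0017 0 0;0 0 0 0;0 0 0 0;0 0 0 0",
  "jaw": 0
}}

```text
time: 20.3
tool_pos: [0.5213, -0.0606, 0.094]
tcp_rot: [0.404, -3.101, 0.023]
wrist_force: [-0.3, -0.7, -0.0]
width: 0.501
grip_force: 0.0
```

Request:
{"op": "carry_out", "data": {
  "series": "0 0 0.03 0;0 0 0.04 0;0 0 0.05 0;-0.02 -0.04 0.05 0;-0.02 -0.06 0.02 0;-0.02 -0.06 0 0;0 -0.06 0 0;0 -0.06 0 0;0 0 0 0;0 0 0 0;0 0 0 0"
}}

```text
time: 21.68
tool_pos: [0.4636, -0.3322, 0.2788]
tcp_rot: [0.406, -3.099, 0.021]
wrist_force: [0.8, 0.8, -0.0]
width: 0.502
grip_force: 0.0
```

Run:
```python
from h import *
a,_=eyes.read_camera("top");b,_=eyes.read_camera("side")
cv2.imwrite("pics/c4.png",np.hstack([cv2.resize(a[140:240,270:400],(400,308),interpolation=2),cv2.resize(b[150:250,275:405],(400,308),interpolation=2)]))
s=bot.read_state();print(s['time'],s['tool_pos'],s['wrist_force'])
```

```text
21.775 [ 0.46375884 -0.33222036  0.2790273 ] [0.08341513 0.356687   0.05688972]
```

View pics/c4.png

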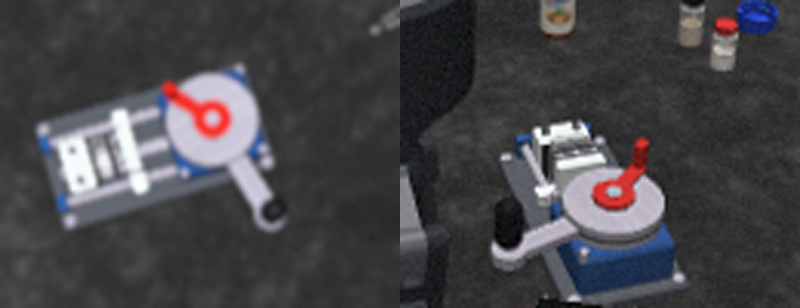

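The top half shows the jaw (≈(130,150)) closed by about 20 mm on the cell (≈(105,160)), which sits against the rest block (≈(78,165)). The lever tab (≈(168,88)) is at closing and the arm is clear.

```bash
python3 -c "
from workcell import bot
print(bot.finish_job())"
```

```text
the job is handed in; nothing more can be done
None
```

I handed the job in at about 22 s, with no verdict returned: the lever is at closing, the handle free-wheeled back to its stop, and the jaw holds the cell against the rest block (about 10 N at the moving knob, roughly 45 N of clamping), with the arm clear.

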